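# Pick furniture from the sloped rack and close up the woodblock on the proof press

### The job

Take the dark brown resin furniture piece out of its compartment in the sloped rack and lay it flat on the press bed between the carved woodblock and the lock-up bar, its long side along the block and roughly centred on it. Then slide the lock-up bar up until bar, furniture, block and the fixed bar at the other end all close up snugly with no gaps. Leave the other pieces in their compartments and everything else where it is.

Things in the scene. Friction and masses are not known exactly. Their poses are not given: they have to be found in the camera images.
- rack: sloped wooden furniture rack, 204 mm wide, fixed. Origin on the table under the tray's middle; x points to the back. Tray floor slopes 14 degrees, low at the back, 75 mm above the origin at its middle, 100 mm long along the slope. Four open-topped compartments 46 mm wide, centred at y = -75, -25, 25, 75 mm; 4 mm walls and a back stop stand 20 mm above the floor
- rack_front (a point): middle of the tray's front edge, on the floor's top surface, the high end, 87 mm above the table. The compartments are open here, with no lip and free space in front; the walls end here too. A piece pressed from above by a fingertip with 10 to 12 N can be drawn out over it; with 5 N the fingertip may slip.
- dark_mid (a point): centre of the dark brown, nearly black piece to use, 85 x 42 x 16 mm (its x, y, z), 50 to 105 g; x runs down the slope to the back. Compartment varies. It rests on the back stop, front end 14 mm inside the tray's edge, 2 mm from each wall, top 4 mm below the wall tops: fingers cannot pass beside it. Waxed, friction 0.3 to 0.5, yet it stays wherever left on the slope; overhanging under 40 mm it does not tip
- pale_mid (a point): centre of the pale wooden furniture piece, same size, in another compartment; leave it
- metal_mid (a point): centre of the bright aluminium furniture piece with a dark panel on top, same size, in another compartment; leave it
- red_mid (a point): centre of the reddish-brown wooden furniture piece, same size, in another compartment; leave it
- press: green table-top proof press, fixed. Origin on the table under the forme; its steel bed lies 45 mm above, along y from -400 to 180 mm, between rails 23 mm high with inner faces at x = -126 and 126 mm. A fixed bar 22 mm high crosses the bed, its face at y = -130 mm looking to +y; the cylinder is parked beyond it at y = -300 mm, handle up to 235 mm above the table
- lockbar (a joint): the sliding aluminium lock-up bar across the bed, value in m: how far it has been slid towards the fixed bar (press -y). Its front face is at press y = 110 mm minus this value; it starts between 4 and 25 mm. It slides stiffly, at about 4 N (6 to 8 N with furniture and block ahead of it), and stays where it is left
- bar_back (a point): middle of the rear face (towards press +y) of the lock-up bar, 10 mm above the bed: the place to push. The bar is 246 mm long in x, 24 mm thick in y, 20 mm high, with a black grip along its middle and a brass knob near each end, reaching 32 mm above the bed; the bed is clear behind it
- block_mid (a point): centre of the carved woodblock, loose on the bed: 150 x 100 x 23 mm (its x, y, z), about 0.26 kg, its long sides along press x, a few mm from the fixed bar. Between it and the lock-up bar there is at first a clear gap of about 105 to 130 mm
- quoin_mid (a point): centre of a small dark steel quoin, 18 x 55 x 16 mm, lying on the bed beside the far end of the block; leave it
- tape: roll of masking tape lying flat, 100 mm across, 24 mm high; origin at the middle of its underside
- tin: grey ink tin, 86 mm across, 75 mm high; origin at the middle of its underside
- brayer: hand roller, black rubber roll 100 mm long, wooden handle, about 230 mm long in all; origin under the roll
- gouge: wood gouge lying down, about 180 mm long; origin under the front end of its handle
Mind the look-alikes: they are no part of the job. There is more than one size of the part that bears dark_mid; the job needs the smallest. What is shaped like the rack but green is not meant.

How it is judged (in metres and radians):
On the way, in this order (a step that is already met when the one before it is completed fails the run):
1. the dark piece is lifted out of the rack ((distance between dark_mid and rack above 0.16 m or z of dark_mid in the frame of rack above 0.13 m)), for 0.1 s.
2. the dark piece lies flat on the bed between block and lock-up bar (z of dark_mid in the frame of press between 0.05 and 0.057 m and angle between the z axis of dark_mid and the z axis of press, either way round below 0.1 rad and y of dark_mid in the frame of block_mid above 0.06 m and y of dark_mid in the frame of bar_back below -0.035 m and x of dark_mid in the frame of press between -0.09 and 0.09 m), for 0.2 s.
At the end, for the whole second after the job is handed in: Dark piece flat on the bed (0.05 rad), long side along the block (0.05 rad, middles within 25 mm); block flat, square to the fixed bar; fixed bar, block, piece and lock-up bar closed up with no more than 3.5 mm of gaps in all (value of joint lockbar above 0.0945 m and y of dark_mid in the frame of block_mid between 0.068 and 0.0745 m and x of dark_mid in the frame of block_mid between -0.025 and 0.025 m and y of dark_mid in the frame of bar_back between -0.0485 and -0.043 m and angle between the x axis of dark_mid and the x axis of block_mid, either way round below 0.05 rad and angle between the z axis of each of dark_mid, block_mid and the z axis of press, either way round below 0.05 rad and z of dark_mid in the frame of press below 0.056 m and y of block_mid in the frame of press between -0.083 and -0.0765 m and z of block_mid in the frame of press below 0.06 m and angle between the x axis of block_mid and the x axis of press, either way round below 0.04 rad); the robot touches nothing.
It fails at once if another furniture piece is pulled from its place in the rack (more than 15 mm) (distance of any of pale_mid, metal_mid, red_mid from where it was at the start of the episode above 0.015 m).
It fails at once if the quoin, tape, tin, brayer or gouge is shifted (more than 20 mm) (distance of any of quoin_mid, tape, tin, brayer, gouge from where it was at the start of the episode above 0.02 m).
It also fails if it takes over 64 s, if anything falls off the work surface, if the arm or the gripper's body presses on something with over 40 N, if the wrist force passes 120 N, or if a joint passes its speed limit or range.

### The arm

A 7-joint arm with a two-finger parallel gripper is mounted at the origin on the work surface. World frame = base frame: x ahead of the robot, y to its left, z up, the work surface at z = 0. Lengths are in mm, angles in rad, forces in N, time in s.
With the tool pointing down it reaches from about 400 to 875 mm from the base axis. Payload 6.5 kg.
Tool frame: the origin (TCP) lies on the centre line of the jaws, within the pads' length; the fingertips stand 8 mm ahead of it and the grasp point (between the pads) lies 11 mm behind it; z points along the fingers, y is the line along which they close (so a half turn about z gives the same grasp; the last joint's range is limited). The gripper opens to 88 mm and grips with 3 to 60 N. Pads are 18 mm wide; open, the fingers measure 123 mm over their backs; the gripper's body (75 mm by 187 mm) begins 45 mm behind the grasp point.
Start: joints at [1.23, 0.536, -0.004, 1.538, 0.003, 1.067, -0.071], TCP at [176.377, -625.605, 246.716] pointing down, gripper open.
Joint ranges: [-2.7, 2.7], [-0.37, 2.16], [-1.27, 1.26], [0.24, 2.4], [-1.31, 4.45], [0.19, 1.91], [-2.76, 2.76]. Speed limits (rad/s): [2.39, 2.39, 3.14, 3.14, 3.14, 3.14, 3.14].

### API

Orientations are given as a unit quaternion [x, y, z, w].
In Python, from bench import ctrl, cams gives the robot as it stands.
- The arm moves only by the tool play_rows, never from a script. Its arguments are lists of equal length, an entry for each row: "slide": the shift along the tool's x, y, z in m, a list of three; "rotation": the turn, a rotation vector about the tool's x, y, z in degrees, a list of three. In form: {"slide": [[dx, dy, dz], ...], "rotation": [[wx, wy, wz], ...]}. A call has exactly 10 rows; each row is the pose to reach, as a shift and turn from the pose commanded when the call began, along the tool's axes at that moment; what a row does not reach only later rows make up. A row lasts 1/8 s, in which the tool goes at most 62.5 mm and 10.7 degrees, less where a joint would pass 70% of its speed; a pose out of reach is approached as far as the arm can. A call with a gripper value outside its range is refused whole. "fingers" is the finger opening in m, from 0 to 0.0881, set as the call begins (left out, the last holds). The fingers move at their own pace and stop on an object; "newtons" is the grip in N (left out, the last holds). Time passes only in rows, so rows that repeat a pose let the fingers close, or fill a call up. It gives the time, the measured TCP pose, the force, the opening and the grip force at its end, in the units of the state.
- ctrl.sense(): the state, without advancing time (a new reading comes with each control period).
- cams.read_camera(name): name is "scene" or "side" or "wrist"; returns the picture (384x512x3 uint8, blue, green, red); there is no depth.
- cams.camera_params(name): a dict with "fx", "fy", "cx", "cy" (pixels), "rvec" (rotation vector, rad) and "tvec" (3), from world to camera coordinates, as OpenCV has them. Camera axes: x right, y down, z forward; pixel columns grow to the right and rows downward; lengths in mm; the calibration is good to about 2 mm. A picture is of the moment at which its call begins: read the wrist's pose just before it. camera_params takes no time and is no camera call; for the wrist camera it gives the pose at the moment of the call.
- ctrl.hand_in(): hands the job in; it is judged then, once.
The state is a dict: "clock": time; "qpos": joint angles; "qvel": joint speeds; "tau": joint torques, N m; "tool_pos": TCP position; "orientation": TCP orientation; "force": force on the tool from outside, world axes, zero at the start; "ft_torque": the same for the moment, N m; "finger_gap": opening from 0.0 (shut) to 1.0 (fully open); "gripper_force": force on a finger pad.
Only numpy, scipy, OpenCV 4.12 (cv2) and the standard library are available. Lean on these libraries where they do the work, as an engineer would, in place of code of your own. Each camera call takes 0.05 s, during which the arm holds its last target. There are 200 camera calls.

## Working session

There is one attempt and no reset: what is moved stays moved. The work goes in short steps, Python scripts to look and compute and a tool call to move; the robot and the scene stay as the last step left them, time stands still between calls to the robot, and variables do not carry over. Pictures are saved under pics/ and viewed, at most 10 in all, crops included, and the job is handed in when it is done.

Besides the shell and the picture viewer there is one more tool, called after "Call:" as name(argument=value, ...), one argument or row to a line, values as JSON. play_rows: Moves the arm, as the interface text tells. Its arguments: {"type":"object","properties":{"slide":{"type":"array"},"rotation":{"type":"array"},"fingers":{"type":"number"},"newtons":{"type":"number"}},"required":["slide","rotation"]}

```bash
mkdir -p pics; ls; python3 - <<'E'
from bench import ctrl,cams
import cv2,json
for n in ("scene","side"):
    cv2.imwrite(f"pics/{n}0.png",cams.read_camera(n)); print(n,cams.camera_params(n))
s=ctrl.sense(); print(s)
E
```

```text
pics
scene {'fx': 353.8564661215684, 'fy': 353.8564661215684, 'cx': 255.83128828242818, 'cy': 192.0595929499659, 'rvec': array([ 2.1205752 ,  1.087191  , -0.43527967]), 'tvec': array([-340.17829423, -207.26442906, 1254.82507358])}
side {'fx': 476.52505559104424, 'fy': 476.52505559104424, 'cx': 248.04347209031582, 'cy': 203.28761581472264, 'rvec': array([ 0.68083331, -2.56011718,  1.26457296]), 'tvec': array([ 440.38294854,  179.42564179, 1485.0804252 ])}
{'clock': 0.1, 'qpos': array([ 1.22978893,  0.53711597, -0.00442144,  1.53871714,  0.00255719,
        1.06732276, -0.07123252]), 'qvel': array([ 0.00017361, -0.00154052,  0.00069338, -0.00037604, -0.00117567,
       -0.00165996, -0.0005872 ]), 'tau': array([ 2.19478214e-03, -5.72083998e+01,  9.93464626e-01, -2.52235347e+01,
       -5.62602212e-02,  1.34068192e-02,  1.65463547e-05]), 'tool_pos': array([ 176.23313996, -625.10682061,  245.93257028]), 'orientation': array([ 9.90574406e-01,  1.36973498e-01, -1.49402784e-04, -7.64383049e-04]), 'force': array([ 0.1491305 , -0.97695209, -0.44818127]), 'ft_torque': array([-0.02313354, -0.0486243 , -0.00233129]), 'gripper_force': 0.0, 'finger_gap': 1.0017287527355092}
```

View pics/scene0.png

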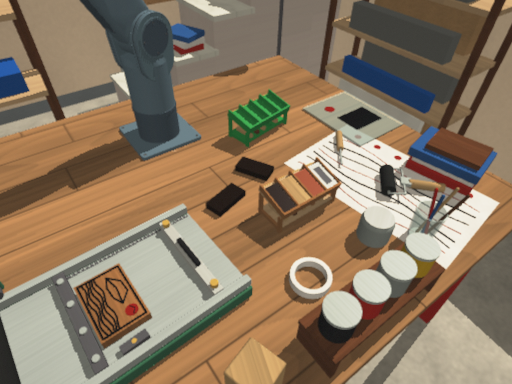

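View pics/side0.png

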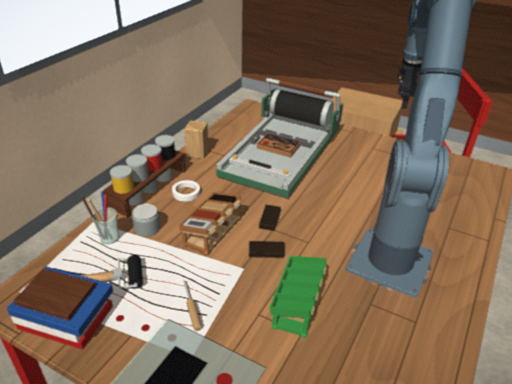

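Candidates for the dark piece: rack compartment (scene ~280,196), loose black pieces on the table (226,199) and (254,168), the metal piece's dark panel (322,176). The green rack at (259,117) is a decoy. I choose the one in the wooden rack, left compartment, and check it in a close crop.

```bash
python3 - <<'E'
import cv2,numpy as np
a=cv2.imread("pics/scene0.png");b=cv2.imread("pics/side0.png")
r=lambda im,x,y,w,h,f:cv2.resize(im[y:y+h,x:x+w],None,fx=f,fy=f,interpolation=cv2.INTER_CUBIC)
A=r(a,250,150,100,75,4);B=r(b,170,185,100,75,4)   # top row
C=r(a,0,200,260,195-11,1); 
C=cv2.resize(a[200:384,0:260],(400,300));C=r(a,50,205,200,150,2)
D=r(b,210,110,133,100,3)[:300,:400]
D=cv2.resize(D,(400,300))
cv2.imwrite("pics/crop1.png",np.vstack([np.hstack([A,B]),np.hstack([C,D])]))
E
```

```text
(no output)
```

View pics/crop1.png

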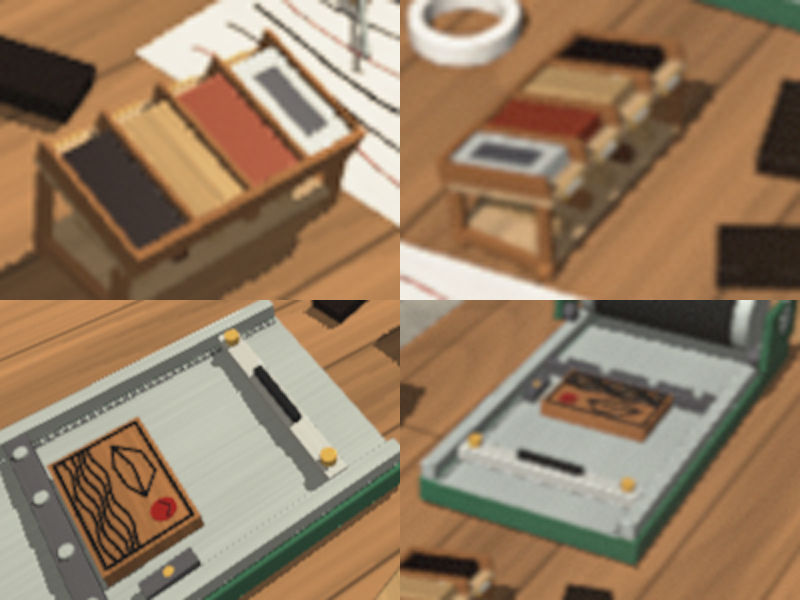

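Upper crops: rack with dark piece leftmost in scene (about 280,196), then pale, red, metal; open front faces the robot. Lower crops: block with corners (74,286) (118,264) (151,313) (102,340), lock-up bar from (160,225) to (213,291), quoin beside the block end at (134,342).

```bash
cat > h.py <<'E'
import numpy as np, cv2
from bench import ctrl,cams
from scipy.optimize import least_squares
from scipy.spatial.transform import Rotation as R
def proj(n,P,cp=None):
    c=cp or cams.camera_params(n)
    K=np.array([[c['fx'],0,c['cx']],[0,c['fy'],c['cy']],[0,0,1]])
    return cv2.projectPoints(np.float64(P).reshape(-1,1,3),c['rvec'],c['tvec'],K,None)[0].reshape(-1,2)
def w(p,P):
    P=np.float64(P);c,s=np.cos(p[2]),np.sin(p[2])
    return np.c_[p[0]+c*P[:,0]-s*P[:,1],p[1]+s*P[:,0]+c*P[:,1],P[:,2]]
def fit(obs,x0):  # obs: list of (cam, local pts, pixels[,cp])
    f=lambda p:np.concatenate([(proj(o[0],w(p,o[1]),*o[3:])-np.float64(o[2])).ravel() for o in obs])
    return min((least_squares(f,[x0[0],x0[1],a],loss='soft_l1') for a in np.arange(0,6.3,.7)),key=lambda r:r.cost)
def tool():
    s=ctrl.sense();return s,R.from_quat(s['orientation']).as_matrix()
def show(p,q): print('pos',np.round(p,1),'deg',np.round(q,2))
def goal(pos,M):  # slide (m), rotvec(deg) from present measured pose
    s,T=tool();print('slide',np.round(T.T@(np.float64(pos)-s['tool_pos'])/1e3,4),'rot',np.round(R.from_matrix(T.T@M).as_rotvec(degrees=True),2))
E
python3 - <<'E'
from h import *
F=[[-43.7,-102,106.5],[-43.7,102,106.5]];B=[[53.3,-102,82.3],[53.3,102,82.3]]
rk=[('scene',F+B,[[260.5,185.7],[317.5,158.7],[284.2,214.5],[340.5,182.5]]),
    ('side',[F[1],B[1],F[0]],[[307.5-.0,231.2],[280.7,230],[340.7,196.2]])]
rk[1]=('side',[F[1],B[1],F[0]],[[207.5,231.2],[180.7,230],[240.7,196.2]])
bl=[[-75,-50,68],[-75,50,68],[75,50,68],[75,-50,68]]
bk=[('scene',bl,[[74,286.5],[118.5,264],[151,313.5],[102.5,340]]),
    ('side',[bl[i] for i in (2,1,0,3)],[[257,144],[291.7,153.3],[300.7,140],[263.3,132.7]])]
br=[('scene',[[-123,0,65],[123,0,65],[123,24,65]],[[159.5,225],[213.5,291],[222.5,286.5]]),
    ('side',[[123,24,65],[-123,24,65]],[[230.3,161.7],[288.3,175.7]])]
for n,o in (('rack',rk),('block',bk),('bar front mid',br)):
    r=fit(o,[500,-300]);print(n,np.round(r.x,3),np.rad2deg(r.x[2]),np.round(r.fun,1))
s,T=tool();print(T,cams.camera_params('wrist')['tvec'])
E
```

```text
rack [549.558 163.989  37.726] 2161.515181424655 [-0.3 -0.6 -1.1 -2.7 -0.1 -0.9 -0.3 -1.7 -1.6 -2.  -1.2 -4.8 -2.1 -2.5]Traceback (most recent call last):
  File "<stdin>", line 12, in <module>
  File "h.py", line 14, in fit
    return min((least_squares(f,[x0[0],x0[1],a],loss='soft_l1') for a in np.arange(0,6.3,.7)),key=lambda r:r.cost)
  File "h.py", line 14, in <genexpr>
    return min((least_squares(f,[x0[0],x0[1],a],loss='soft_l1') for a in np.arange(0,6.3,.7)),key=lambda r:r.cost)
                ~~~~~~~~~~~~~^^^^^^^^^^^^^^^^^^^^^^^^^^^^^^^^^^
    return func(*args, **kwargs)
    result = trf(vector_fun.fun, vector_fun.jac, x0, f0, J0, lb, ub, ftol, xtol,
                 gtol, max_nfev, x_scale, loss_function, tr_solver,
                 tr_options.copy(), verbose, callback=callback_wrapped)
    return trf_no_bounds(
        fun, jac, x0, f0, J0, ftol, xtol, gtol, max_nfev, x_scale,
        loss_function, tr_solver, tr_options, verbose, callback=callback)
    J = jac(x)
    self._update_jac()
    ~~~~~~~~~~~~~~~~^^
    self.J = self.jac_wrapped(xp_copy(self.x), f0=self.f)
    
[... 575 characters left out ...]
in f_evals]
                                    ^^^^^^^
    f = np.atleast_1d(self.fun(x, *self.args, **self.kwargs))
                      ~~~~~~~~^^^^^^^^^^^^^^^^^^^^^^^^^^^^^^
    return np.atleast_1d(self.fun(x))
                         ~~~~~~~~^^^
    return self.f(x, *self.args, **self.kwargs)
           ~~~~~~^^^^^^^^^^^^^^^^^^^^^^^^^^^^^^
  File "h.py", line 13, in <lambda>
    f=lambda p:np.concatenate([(proj(o[0],w(p,o[1]),*o[3:])-np.float64(o[2])).ravel() for o in obs])
                                ~~~~^^^^^^^^^^^^^^^^^^^^^^^
  File "h.py", line 6, in proj
    c=cp or cams.camera_params(n)
            ~~~~~~~~~~~~~~~~~~^^^
ValueError: time passes only in moves, steps and waits
```

```bash
python3 - <<'E'
t=open('h.py').read()
t=t.replace("def proj(","CP={}\ndef proj(",1).replace("c=cp or cams.camera_params(n)","c=cp or CP.get(n) or CP.setdefault(n,cams.camera_params(n))").replace("loss='soft_l1'","loss='soft_l1',x_scale=[100,100,.3]")
open('h.py','w').write(t)
E
cat > m.py <<'E'
from h import *
F=[[-43.7,-102,106.5],[-43.7,102,106.5]];B=[[53.3,-102,82.3],[53.3,102,82.3]]
rk=[('scene',F+B,[[260.5,185.7],[317.5,158.7],[284.2,214.5],[340.5,182.5]]),
    ('side',[F[1],B[1],F[0]],[[207.5,231.2],[180.7,230],[240.7,196.2]])]
bl=[[-75,-50,68],[-75,50,68],[75,50,68],[75,-50,68]]
bk=[('scene',bl,[[74,286.5],[118.5,264],[151,313.5],[102.5,340]]),
    ('side',[bl[i] for i in (2,1,0,3)],[[257,144],[291.7,153.3],[300.7,140],[263.3,132.7]])]
br=[('scene',[[-123,0,65],[123,0,65],[123,24,65]],[[159.5,225],[213.5,291],[222.5,286.5]]),
    ('side',[[123,24,65],[-123,24,65]],[[230.3,161.7],[288.3,175.7]])]
for n,o in (('rack',rk),('block',bk),('bar front mid',br)):
    r=fit(o,[500,-300]);print(n,np.round(r.x,3),np.rad2deg(r.x[2]),np.round(r.fun,1))
s,T=tool();print(T);c=cams.camera_params('wrist');print(c,'cam pos',-R.from_rotvec(c['rvec']).inv().apply(c['tvec']))
E
python3 m.py
```

```text
rack [5.49558e+02 1.63989e+02 2.60000e-02] 1.5151814609834564 [-0.3 -0.6 -1.1 -2.7 -0.1 -0.9 -0.3 -1.7 -1.6 -2.  -1.2 -4.8 -2.1 -2.5]
block [ 5.72838e+02 -3.64688e+02  6.50000e-02] 3.702973852195808 [-0.8  0.   0.2 -2.7  0.2 -3.3 -0.1  2.1 -1.2 -0.5 -0.9 -0.7 -0.8  1.
  2.6 -0.2]
bar front mid [ 5.57810e+02 -1.92008e+02  3.30000e-02] 1.9108534969347597 [-0.8 -3.7 -0.1  1.2  0.5 -0.4 -1.  -3.2  0.3  0.6]
[[ 9.62476477e-01  2.71364654e-01 -5.05389587e-04]
 [ 2.71365111e-01 -9.62475353e-01  1.47342813e-03]
 [-8.65887083e-05 -1.55528501e-03 -9.99998787e-01]]
{'fx': 264.4116816850426, 'fy': 264.4116816850426, 'cx': 254.12215030177813, 'cy': 191.71765428234767, 'rvec': array([-2.31522648,  1.75251944,  0.25410883]), 'tvec': array([-648.72765108,  -38.75329754,  389.73363771])} cam pos [ 246.16048485 -605.23751608  383.84144714]
```

```bash
cat >> h.py <<'E'
def down(yaw,tilt=0):  # tool x along yaw heading tilted down by tilt deg, z down
    x=np.array([np.cos(yaw),np.sin(yaw),0]);u=np.array([0,0,1.]);t=np.deg2rad(tilt)
    X=np.cos(t)*x-np.sin(t)*u; Z=-np.sin(t)*x-np.cos(t)*u
    return np.c_[X,np.cross(Z,X),Z]
E
python3 - <<'E'
from h import *
goal([450,-300,245],down(.026));goal([520,88,225],down(.026))
E
```

```text
slide [ 0.3517 -0.2386  0.0013] rot [-0.09  0.02 14.26]
slide [ 0.5244 -0.593   0.0218] rot [-0.09  0.02 14.26]
```

Call:
play_rows(
  slide=[
    [0.04,-0.027,0],
    [0.08,-0.054,0],
    [0.125,-0.085,0],
    [0.17,-0.115,0],
    [0.21,-0.142,0],
    [0.25,-0.17,0],
    [0.28,-0.195,0],
    [0.31,-0.22,0],
    [0.335,-0.245,0],
    [0.36,-0.28,0],
  ],
  rotation=[
    [0,0,1],
    [0,0,3],
    [0,0,4],
    [0,0,6],
    [0,0,7],
    [0,0,8],
    [0,0,10],
    [0,0,12],
    [0,0,13],
    [0,0,14.3],
  ],
  fingers=0,
  newtons=20,
)

```text
clock: 1.35
tool_pos: [447.2, -257.6, 246.4]
orientation: [1.0, 0.012, -0.0, 0.0]
force: [-0.0, -0.6, 0.3]
finger_gap: 0.006
gripper_force: 0.0
```

```bash
python3 - <<'E'
from h import *
print(ctrl.sense()['tool_pos'],ctrl.sense()['clock'])
goal([520,88,225],down(.026))
E
```

```text
[ 447.22259977 -257.61579877  246.44068599] 1.35
slide [ 0.081  -0.3438  0.0214] rot [ 0.    0.02 -0.13]
```

Call:
play_rows(
  slide=[
    [0.01,-0.04,0.002],
    [0.02,-0.085,0.005],
    [0.03,-0.13,0.008],
    [0.04,-0.175,0.011],
    [0.052,-0.22,0.014],
    [0.063,-0.265,0.017],
    [0.072,-0.305,0.019],
    [0.078,-0.33,0.021],
    [0.081,-0.344,0.021],
    [0.081,-0.344,0.021],
  ],
  rotation=[
    [0,0,0],
    [0,0,0],
    [0,0,0],
    [0,0,0],
    [0,0,0],
    [0,0,0],
    [0,0,0],
    [0,0,0],
    [0,0,0],
    [0,0,0],
  ],
)

```text
clock: 2.6
tool_pos: [519.0, 87.9, 225.6]
orientation: [1.0, 0.013, -0.0, 0.0]
force: [0.6, 0.1, -0.2]
finger_gap: 0.004
gripper_force: 0.0
```

```bash
python3 - <<'E'
from h import *
import pickle
c=cams.camera_params('wrist');im=cams.read_camera('wrist')
cv2.imwrite('pics/w1raw.png',im);pickle.dump(c,open('w1.pkl','wb'))
cv2.imwrite('pics/w1.png',cv2.resize(im,None,fx=1.5,fy=1.5,interpolation=cv2.INTER_CUBIC))
print(ctrl.sense()['tool_pos'])
E
```

```text
[519.03735504  86.70787432 225.56388809]
```

View pics/w1.png

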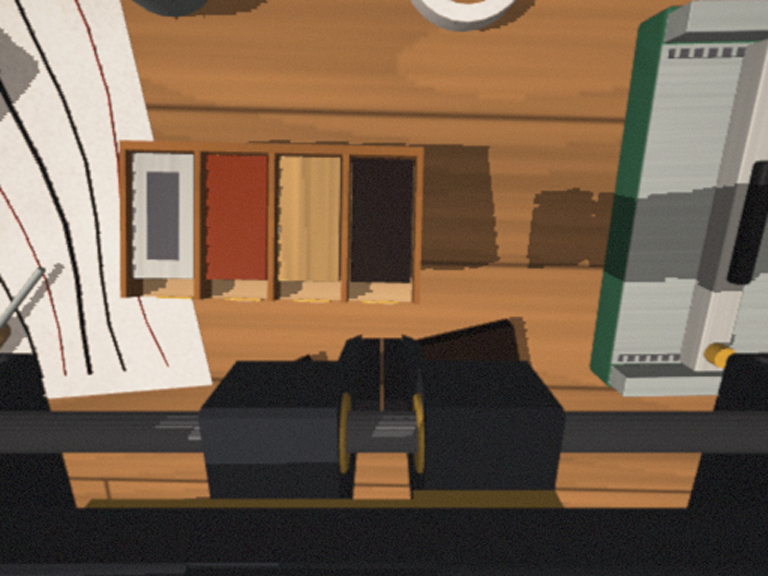

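Wrist view: rack seen from above, dark piece on the right, (350..413, 155..283) in the 1.5x picture; rack corners (121,297), (421,301), (121,143), (424,147).

```bash
python3 - <<'E'
from h import *
import pickle
c=pickle.load(open('w1.pkl','rb'))
F=[[-43.7,102,106.5],[-43.7,-102,106.5]];B=[[55,102,82],[55,-102,82]]
# dark piece top corners: slope coord s, floor normal 16
a=np.deg2rad(14)
pt=lambda s,y,h:[s*np.cos(a)+h*np.sin(a),y,75-s*np.sin(a)+h*np.cos(a)]
D=[pt(-36,-54,16),pt(-36,-96,16)]
px=np.array([[121,297],[421,301],[121,143],[424,147],[350,281],[413,283]])/1.5-.17
r=fit([('wrist',F+B+D,px,c)],[550,164]);p=r.x
print(np.round(p,3),np.rad2deg(p[2]),np.round(r.fun,1))
p0=[549.6,164,.026]
print(np.round(proj('wrist',w(p0,F+B+D),c)-px,1))
# press point on the piece top: s=-16
yaw=p[2]%(2*np.pi)
for s,h in ((-10,16),(-10,36)):
    P=w(p,[pt(s,-75,h)])[0];M=down(yaw,14);print('tip',P)
    goal(P-8*M[:,2],M)
E
```

```text
[5.49995e+02 1.63176e+02 7.00000e-03] 0.3727122282231435 [ 0.  -0.6  0.   0.4 -0.9  0.8  0.4  2.4  1.  -0.9 -0.5 -1.5]
[[ 0.4  1.6]
 [ 0.1 -1.1]
 [-2.4  3.3]
 [-1.4  0.7]
 [ 0.7 -1.5]
 [-0.7 -2.9]]
tip [544.65119641  88.13943979  92.94395058]
slide [ 0.0276 -0.0008  0.1248] rot [  0.16 -13.97   1.04]
tip [549.48953195  88.17091387 112.3498651 ]
slide [ 0.0325 -0.0007  0.1054] rot [  0.16 -13.97   1.04]
```

```bash
cat >> h.py <<'E'
RK=[550,163.2,0.009]
def rackgoal(s,h,y=-75):  # tip at slope coordinate s, height h above floor
    a=np.deg2rad(14);M=down(RK[2],14)
    P=w(RK,[[s*np.cos(a)+h*np.sin(a),y,75-s*np.sin(a)+h*np.cos(a)]])[0];goal(P-8*M[:,2],M)
def st():
    s,T=tool();a=np.deg2rad(14);p=s['tool_pos']+8*T[:,2];d=p-w(RK,[[0,0,75]])[0]
    n=np.array([np.sin(a),0,np.cos(a)]);x=np.array([np.cos(a),0,-np.sin(a)])
    print('t',s['clock'],'s',round(d@x,1),'y',round(d[1],1),'h',round(d@n,1),'Fn',round(s['force']@n,1),'Fx',round(s['force']@x,1),'F',np.round(s['force'],1),np.round(s['orientation'],4))
E
python3 -c "
from h import *
st();rackgoal(10,30)"
```

```text
t 2.65 s -64.5 y -76.5 h 130.8 Fn -0.5 Fx 0.1 F [-0.1 -1.2 -0.5] [ 9.999e-01  1.240e-02 -2.000e-04  3.000e-04]
slide [ 0.0506 -0.0005  0.1161] rot [  0.15 -13.97   0.9 ]
```

Call:
play_rows(
  slide=[
    [0.006,0,0.012],
    [0.012,0,0.026],
    [0.02,0,0.042],
    [0.027,0,0.058],
    [0.034,0,0.076],
    [0.041,0,0.092],
    [0.046,0,0.105],
    [0.049,0,0.112],
    [0.0506,0,0.116],
    [0.0506,0,0.116],
  ],
  rotation=[
    [0,-2,0],
    [0,-4,0.2],
    [0,-6,0.4],
    [0,-8,0.6],
    [0,-10,0.9],
    [0,-12,0.9],
    [0,-13.5,0.9],
    [0,-14,0.9],
    [0,-14,0.9],
    [0,-14,0.9],
  ],
)

```text
clock: 3.9
tool_pos: [569.6, 88.4, 109.9]
orientation: [0.993, 0.005, -0.122, 0.002]
force: [-0.1, 0.2, -0.2]
finger_gap: 0.003
gripper_force: 0.0
```

```bash
python3 -c "
from h import *
st();rackgoal(10,17)"
```

```text
t 3.9 s 10.6 y -74.8 h 30.6 Fn -0.2 Fx -0.0 F [-0.1  0.2 -0.2] [ 0.9926  0.0045 -0.1217  0.0016]
slide [0.     0.     0.0134] rot [ 0.12 -0.01 -0.01]
```

Call:
play_rows(
  slide=[
    [0,0,0.003],
    [0,0,0.006],
    [0,0,0.009],
    [0,0,0.0105],
    [0,0,0.0115],
    [0,0,0.0125],
    [0,0,0.0135],
    [0,0,0.014],
    [0,0,0.014],
    [0,0,0.014],
  ],
  rotation=[
    [0,0,0],
    [0,0,0],
    [0,0,0],
    [0,0,0],
    [0,0,0],
    [0,0,0],
    [0,0,0],
    [0,0,0],
    [0,0,0],
    [0,0,0],
  ],
)

```text
clock: 5.15
tool_pos: [566.4, 88.7, 96.2]
orientation: [0.993, 0.005, -0.122, 0.002]
force: [-0.1, 0.0, 0.5]
finger_gap: 0.004
gripper_force: 0.0
```

```bash
python3 -c "
from h import *
st()"
```

```text
t 5.15 s 10.8 y -74.5 h 16.5 Fn 0.4 Fx -0.3 F [-0.1  0.   0.5] [ 0.9925  0.0047 -0.1218  0.0015]
```

Call:
play_rows(
  slide=[
    [0,0,0.0003],
    [0,0,0.0006],
    [0,0,0.0009],
    [0,0,0.0012],
    [0,0,0.0015],
    [0,0,0.0018],
    [0,0,0.002],
    [0,0,0.002],
    [0,0,0.002],
    [0,0,0.002],
  ],
  rotation=[
    [0,0,0],
    [0,0,0],
    [0,0,0],
    [0,0,0],
    [0,0,0],
    [0,0,0],
    [0,0,0],
    [0,0,0],
    [0,0,0],
    [0,0,0],
  ],
)

```text
clock: 6.4
tool_pos: [566.4, 88.8, 95.9]
orientation: [0.993, 0.005, -0.121, 0.002]
force: [-2.0, -1.2, 14.6]
finger_gap: 0.0
gripper_force: 6.4
```

```bash
python3 -c "
from h import *
st()"
```

```text
t 6.4 s 10.9 y -74.5 h 16.3 Fn 13.7 Fx -5.5 F [-2.  -1.2 14.6] [ 0.9926  0.0046 -0.1215  0.0016]
```

Call:
play_rows(
  slide=[
    [-0.001,0,-0.0001],
    [-0.003,0,-0.0001],
    [-0.006,0,-0.0001],
    [-0.009,0,-0.0001],
    [-0.012,0,-0.0001],
    [-0.015,0,-0.0001],
    [-0.018,0,-0.0001],
    [-0.02,0,-0.0001],
    [-0.02,0,-0.0001],
    [-0.02,0,-0.0001],
  ],
  rotation=[
    [0,0,0],
    [0,0,0],
    [0,0,0],
    [0,0,0],
    [0,0,0],
    [0,0,0],
    [0,0,0],
    [0,0,0],
    [0,0,0],
    [0,0,0],
  ],
)

```text
clock: 7.65
tool_pos: [548.8, 88.8, 100.3]
orientation: [0.993, 0.005, -0.119, 0.001]
force: [3.4, -0.5, 7.2]
finger_gap: 0.006
gripper_force: 3.8
```

```bash
python3 -c "
from h import *
st()
im=cams.read_camera('wrist');cv2.imwrite('pics/w2.png',cv2.resize(im,None,fx=1.5,fy=1.5))"
```

```text
t 7.65 s -7.3 y -74.4 h 16.3 Fn 7.8 Fx 1.6 F [ 3.4 -0.5  7.2] [ 0.9928  0.0046 -0.1194  0.0011]
```

View pics/w2.png

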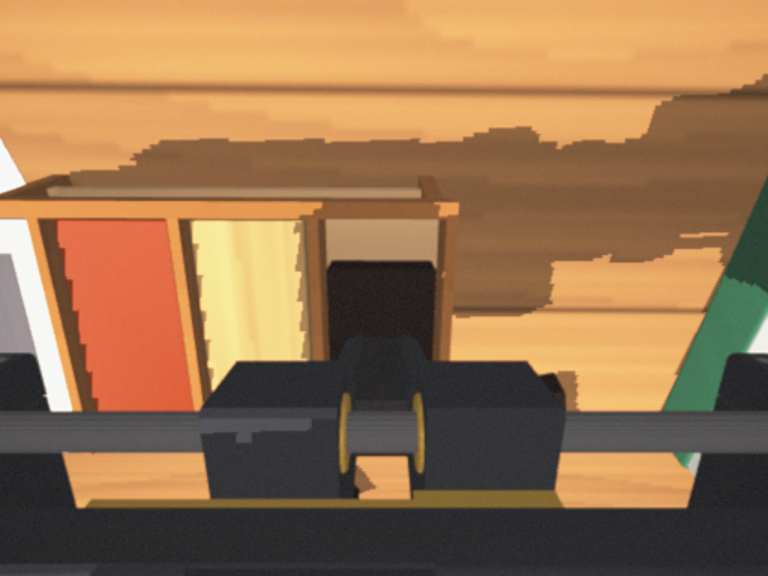

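The piece follows the fingertip (its rear edge is now at row ~262, gap to the back stop open). Carry on, with slightly more pressure.

Call:
play_rows(
  slide=[
    [0,0,0.0006],
    [-0.003,0,0.0006],
    [-0.007,0,0.0007],
    [-0.011,0,0.0008],
    [-0.015,0,0.0009],
    [-0.019,0,0.001],
    [-0.023,0,0.0011],
    [-0.0265,0,0.0012],
    [-0.028,0,0.0012],
    [-0.028,0,0.0012],
  ],
  rotation=[
    [0,0,0],
    [0,0,0],
    [0,0,0],
    [0,0,0],
    [0,0,0],
    [0,0,0],
    [0,0,0],
    [0,0,0],
    [0,0,0],
    [0,0,0],
  ],
)

```text
clock: 8.95
tool_pos: [523.1, 88.8, 106.7]
orientation: [0.993, 0.004, -0.118, 0.001]
force: [6.6, -0.4, 10.2]
finger_gap: 0.002
gripper_force: 5.8
```

```bash
python3 -c "
from h import *
st()"
```

```text
t 8.95 s -33.7 y -74.4 h 16.2 Fn 11.5 Fx 3.9 F [ 6.6 -0.4 10.2] [ 9.931e-01  4.400e-03 -1.175e-01  8.000e-04]
```

Call:
play_rows(
  slide=[
    [0,0,-0.004],
    [0,0,-0.014],
    [-0.001,0,-0.03],
    [-0.006,0,-0.045],
    [-0.014,0,-0.058],
    [-0.022,0,-0.065],
    [-0.028,0,-0.067],
    [-0.031,0,-0.067],
    [-0.032,0,-0.067],
    [-0.032,0,-0.067],
  ],
  rotation=[
    [0,0,0],
    [0,0,0],
    [0,0,0],
    [0,0,0],
    [0,0,0],
    [0,0,0],
    [0,0,0],
    [0,0,0],
    [0,0,0],
    [0,0,0],
  ],
  fingers=0.064,
)

```text
clock: 10.2
tool_pos: [504.1, 88.3, 177.2]
orientation: [0.993, 0.005, -0.122, 0.002]
force: [-0.0, 0.0, -0.3]
finger_gap: 0.722
gripper_force: 0.0
```

```bash
python3 -c "
from h import *
import pickle
st();c=cams.camera_params('wrist')
im=cams.read_camera('wrist');cv2.imwrite('pics/w3.png',cv2.resize(im,None,fx=1.5,fy=1.5));pickle.dump(c,open('w3.pkl','wb'))
rackgoal(-66,2)
a=np.deg2rad(14)
pt=lambda s,y,h:[s*np.cos(a)+h*np.sin(a),y,75-s*np.sin(a)+h*np.cos(a)]
print(np.round(proj('wrist',w(RK,[pt(4.4,-54,16),pt(4.4,-96,16),pt(-80.6,-54,16),pt(-80.6,-96,16),pt(-50,-52,20),pt(-50,-98,20)]),c)*1.5,0))"
```

```text
t 10.2 s -69.3 y -75.0 h 80.0 Fn -0.3 Fx 0.1 F [-0.   0.  -0.3] [ 0.9925  0.0047 -0.1221  0.0016]
slide [0.0039 0.0003 0.0779] rot [0.12 0.03 0.01]
[[341. 167.]
 [424. 167.]
 [345. 324.]
 [419. 324.]
 [339. 274.]
 [425. 273.]]
```

View pics/w3.png

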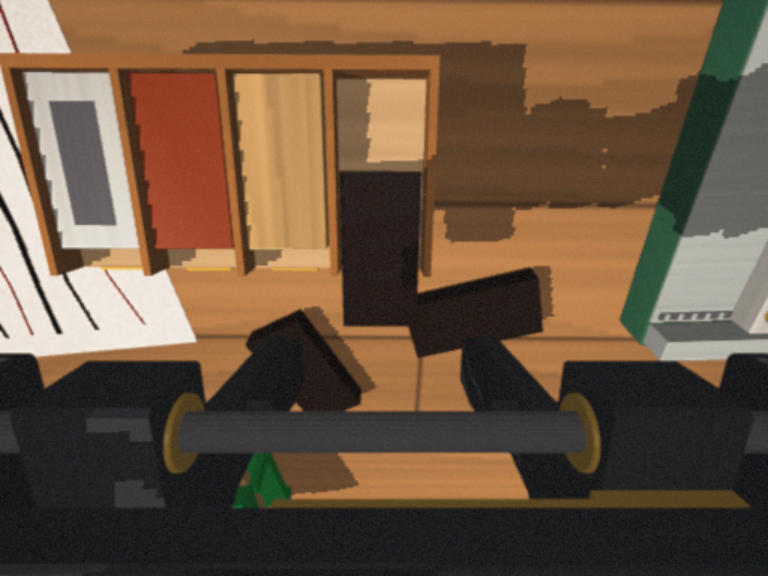

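The piece overhangs as planned (rear edge row ~171, front ~325, predicted 167 and 324), fingers straddle it. Go down and grip.

Call:
play_rows(
  slide=[
    [0.001,0,0.01],
    [0.002,0,0.022],
    [0.003,0,0.036],
    [0.0035,0,0.05],
    [0.004,0,0.061],
    [0.004,0,0.069],
    [0.004,0,0.074],
    [0.004,0,0.077],
    [0.004,0,0.0775],
    [0.004,0,0.0775],
  ],
  rotation=[
    [0,0,0],
    [0,0,0],
    [0,0,0],
    [0,0,0],
    [0,0,0],
    [0,0,0],
    [0,0,0],
    [0,0,0],
    [0,0,0],
    [0,0,0],
  ],
)

```text
clock: 11.5
tool_pos: [489.6, 88.0, 101.5]
orientation: [0.993, 0.005, -0.122, 0.002]
force: [0.3, -0.2, -0.0]
finger_gap: 0.729
gripper_force: 0.0
```

```bash
python3 -c "
from h import *
st()"
```

```text
t 11.5 s -65.1 y -75.2 h 3.1 Fn 0.1 Fx 0.3 F [ 0.3 -0.2 -0. ] [ 0.9926  0.0047 -0.1216  0.0015]
```

Call:
play_rows(
  slide=[
    [0,0,0],
    [0,0,0],
    [0,0,0],
    [0,0,0],
    [0,0,0],
    [0,0,0],
    [0,0,0],
    [0,0,0],
    [0,0,0],
    [0,0,0],
  ],
  rotation=[
    [0,0,0],
    [0,0,0],
    [0,0,0],
    [0,0,0],
    [0,0,0],
    [0,0,0],
    [0,0,0],
    [0,0,0],
    [0,0,0],
    [0,0,0],
  ],
  fingers=0.03,
  newtons=40,
)

```text
clock: 12.75
tool_pos: [489.4, 88.0, 101.4]
orientation: [0.993, 0.005, -0.122, 0.002]
force: [-0.0, 0.5, 3.1]
finger_gap: 0.475
gripper_force: 39.9
```

```bash
python3 -c "
from h import *
st();print(ctrl.sense()['gripper_force'],ctrl.sense()['finger_gap']*88)"
```

```text
t 12.75 s -65.2 y -75.2 h 2.9 Fn 3.0 Fx -0.8 F [-0.   0.5  3.1] [ 0.9925  0.0047 -0.1218  0.0015]
39.946696758270264 41.78143147212851
```

Call:
play_rows(
  slide=[
    [0,0,-0.003],
    [0,0,-0.012],
    [0,0,-0.025],
    [0,0,-0.04],
    [0,0,-0.058],
    [0,0,-0.076],
    [0,0,-0.094],
    [0,0,-0.108],
    [0,0,-0.115],
    [0,0,-0.115],
  ],
  rotation=[
    [0,0,0],
    [0,0,0],
    [0,0,0],
    [0,0,0],
    [0,0,0],
    [0,3,0],
    [0,6,0],
    [0,9,0],
    [0,12,0],
    [0,14,0],
  ],
)

```text
clock: 14.0
tool_pos: [517.7, 88.6, 214.6]
orientation: [1.0, 0.005, 0.002, 0.001]
force: [-0.8, -0.5, -1.5]
finger_gap: 0.472
gripper_force: 39.9
```

```bash
python3 -c "
from h import *
st();print(ctrl.sense()['tool_pos'],ctrl.sense()['finger_gap']*88); goal([538,-253,220],down(np.deg2rad(3)))"
```

```text
t 14.0 s -63.1 y -74.6 h 119.9 Fn -1.7 Fx -0.5 F [-0.8 -0.5 -1.5] [1.0e+00 4.8e-03 1.7e-03 8.0e-04]
[517.74691155  88.63656813 214.63495742] 41.53469297253862
slide [ 0.017   0.3418 -0.0047] rot [ 0.1  -0.2  -2.44]
```

Call:
play_rows(
  slide=[
    [0.001,0.025,0],
    [0.003,0.065,0],
    [0.005,0.11,-0.002],
    [0.007,0.155,-0.003],
    [0.009,0.2,-0.004],
    [0.012,0.245,-0.005],
    [0.014,0.285,-0.005],
    [0.016,0.318,-0.005],
    [0.017,0.335,-0.005],
    [0.017,0.342,-0.005],
  ],
  rotation=[
    [0,0,0],
    [0,0,-0.4],
    [0,0,-0.8],
    [0,0,-1.2],
    [0,0,-1.6],
    [0,0,-2],
    [0,-0.2,-2.4],
    [0,-0.2,-2.4],
    [0,-0.2,-2.4],
    [0,-0.2,-2.4],
  ],
)

```text
clock: 15.25
tool_pos: [537.6, -253.6, 218.9]
orientation: [1.0, 0.026, -0.002, 0.001]
force: [0.4, -0.4, -1.5]
finger_gap: 0.475
gripper_force: 39.9
```

```bash
python3 -c "
from h import *
import pickle
s=ctrl.sense();print(s['tool_pos'],s['orientation'],s['finger_gap']*88,s['force']);c=cams.camera_params('wrist')
im=cams.read_camera('wrist');cv2.imwrite('pics/w4.png',cv2.resize(im,None,fx=1.5,fy=1.5));pickle.dump(c,open('w4.pkl','wb'))"
```

```text
[ 537.56174047 -253.58826735  218.90812337] [ 9.99672090e-01  2.55397093e-02 -1.63149602e-03  8.79943529e-04] 41.77757384487622 [ 0.35814111 -0.43075652 -1.51290232]
```

View pics/w4.png

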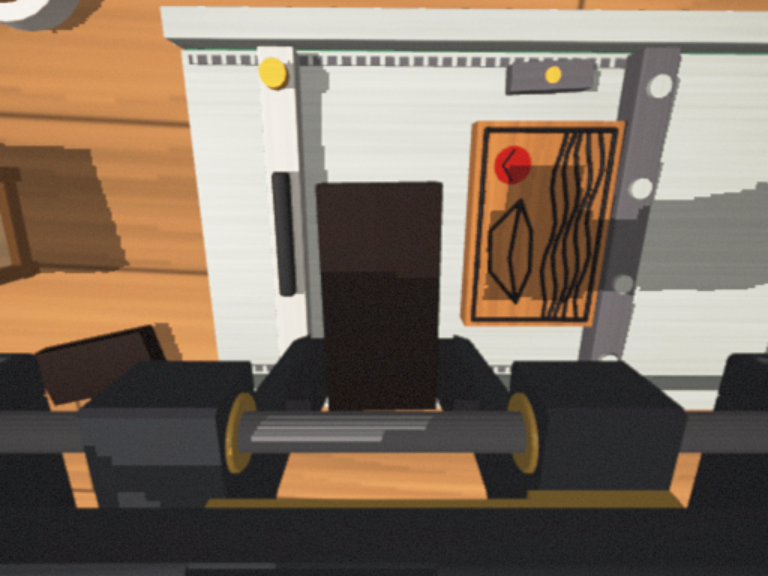

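Wrist view: piece held level over the gap; block top corners about (480,122) (625,122) (593,325) (466,325); bar front top edge (297,48)–(310,335), rear edge at (258,48); far rail foot from (183,47) to (768,52).

```bash
cat >> h.py <<'E'
def unp(px,z,c):
    K=np.array([[c['fx'],0,c['cx']],[0,c['fy'],c['cy']],[0,0,1]]);M=R.from_rotvec(c['rvec']).as_matrix()
    o=-M.T@c['tvec'];d=(M.T@np.linalg.inv(K)@np.c_[np.float64(px),np.ones(len(px))].T).T
    return o+d*((z-o[2])/d[:,2])[:,None]
E
python3 -c "
from h import *
import pickle
c=pickle.load(open('w4.pkl','rb'))
f=lambda l,z:np.round(unp(np.array(l)/1.5-.17,z,c)[:,:2],1).tolist()
print('block',f([[480,122],[625,122],[593,325],[466,325]],68))
print('bar front',f([[297,48],[310,335]],65),'rear',f([[258,48]],65))
print('rail foot',f([[183,47],[768,52]],45))
print('fixed bar face',f([[628,122],[597,330]],67))
print('piece',f([[317,183],[442,183],[437,400],[329,400]],226))
"
```

```text
block [[644.8, -314.7], [649.9, -412.6], [502.8, -420.8], [497.9, -321.6]]
bar front [[683.5, -191.1], [482.0, -199.5]] rear [[682.2, -165.8]]
rail foot [[685.1, -108.2], [702.9, -515.1]]
fixed bar face [[650.1, -415.2], [498.4, -425.4]]
piece [[605.5, -229.2], [607.5, -269.0], [528.9, -274.5], [526.9, -234.1]]
```

```bash
python3 -c "
from h import *
goal([542.4,-258.2,62],down(np.deg2rad(2.6)))"
```

```text
slide [0.0052 0.0043 0.1568] rot [0.11 0.19 0.33]
```

Call:
play_rows(
  slide=[
    [0.001,0.001,0.012],
    [0.002,0.002,0.03],
    [0.003,0.003,0.052],
    [0.005,0.004,0.075],
    [0.005,0.004,0.098],
    [0.005,0.004,0.12],
    [0.005,0.004,0.138],
    [0.005,0.004,0.15],
    [0.005,0.004,0.156],
    [0.005,0.004,0.157],
  ],
  rotation=[
    [0,0,0],
    [0.1,0.2,0.3],
    [0.1,0.2,0.3],
    [0.1,0.2,0.3],
    [0.1,0.2,0.3],
    [0.1,0.2,0.3],
    [0.1,0.2,0.3],
    [0.1,0.2,0.3],
    [0.1,0.2,0.3],
    [0.1,0.2,0.3],
  ],
)

```text
clock: 16.55
tool_pos: [542.2, -257.4, 61.5]
orientation: [1.0, 0.023, 0.0, 0.0]
force: [0.3, 0.2, -0.1]
finger_gap: 0.471
gripper_force: 39.9
```

Call:
play_rows(
  slide=[
    [0,0,0.001],
    [0,0,0.002],
    [0,0,0.003],
    [0,0,0.0035],
    [0,0,0.004],
    [0,0,0.0045],
    [0,0,0.005],
    [0,0,0.0055],
    [0,0,0.006],
    [0,0,0.006],
  ],
  rotation=[
    [0,0,0],
    [0,0,0],
    [0,0,0],
    [0,0,0],
    [0,0,0],
    [0,0,0],
    [0,0,0],
    [0,0,0],
    [0,0,0],
    [0,0,0],
  ],
)

```text
clock: 17.8
tool_pos: [542.1, -257.4, 56.2]
orientation: [1.0, 0.023, -0.0, 0.0]
force: [-2.7, 1.1, 7.4]
finger_gap: 0.468
gripper_force: 39.9
```

Contact with the bed (7 N). Release, then rise.

Call:
play_rows(
  slide=[
    [0,0,0],
    [0,0,0],
    [0,0,0],
    [0,0,0],
    [0,0,0],
    [0,0,-0.01],
    [0,0,-0.03],
    [0,0,-0.06],
    [0,0,-0.09],
    [0,0,-0.1],
  ],
  rotation=[
    [0,0,0],
    [0,0,0],
    [0,0,0],
    [0,0,0],
    [0,0,0],
    [0,0,0],
    [0,0,0],
    [0,0,0],
    [0,0,0],
    [0,0,0],
  ],
  fingers=0.058,
)

```text
clock: 19.05
tool_pos: [543.5, -258.0, 158.7]
orientation: [1.0, 0.023, 0.002, 0.001]
force: [0.4, -0.0, 0.1]
finger_gap: 0.661
gripper_force: 0.0
```

```bash
python3 -c "
from h import *
s=ctrl.sense();print(s['tool_pos'],s['finger_gap'])
c=cams.camera_params('wrist');cv2.imwrite('pics/w5.png',cv2.resize(cams.read_camera('wrist'),None,fx=1.5,fy=1.5))
print(proj('wrist',w([569,-257,np.deg2rad(2.6)],[[42.5,21,61],[42.5,-21,61],[-42.5,-21,61],[-42.5,21,61]]),c)*1.5)
# behind bar: rear face at about 24mm behind front mid
u=np.array([-np.sin(.045),np.cos(.045),0]);b=np.array([560.7,-196.2,0])
for z in (150,58): goal(b+u*55+[0,0,z],down(np.deg2rad(2.6)))"
```

```text
[ 543.51075685 -257.96913573  158.67840427] 0.6605649280419927
[[345.28188618 180.10975918]
 [418.42763559 180.15748377]
 [414.8373715  319.05913125]
 [348.56808821 319.06944296]]
slide [ 0.0201 -0.1159  0.0086] rot [ 0.12 -0.23  0.05]
slide [ 0.0197 -0.1161  0.1006] rot [ 0.12 -0.23  0.05]
```

View pics/w5.png

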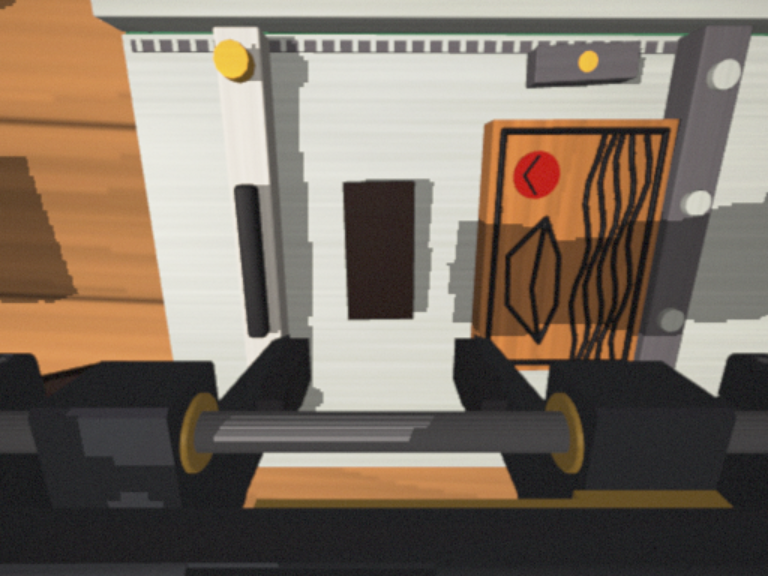

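Piece lies flat where predicted (corners (345,181), (414,319)), parallel to the block. Now go behind the bar with closed fingers.

Call:
play_rows(
  slide=[
    [0.004,-0.025,0],
    [0.008,-0.06,0],
    [0.014,-0.09,0],
    [0.018,-0.108,0],
    [0.02,-0.116,0.012],
    [0.02,-0.116,0.035],
    [0.02,-0.116,0.06],
    [0.02,-0.116,0.083],
    [0.02,-0.116,0.097],
    [0.02,-0.116,0.1005],
  ],
  rotation=[
    [0,0,0],
    [0,0,0],
    [0.1,-0.2,0],
    [0.1,-0.2,0],
    [0.1,-0.2,0],
    [0.1,-0.2,0],
    [0.1,-0.2,0],
    [0.1,-0.2,0],
    [0.1,-0.2,0],
    [0.1,-0.2,0],
  ],
  fingers=0,
  newtons=30,
)

```text
clock: 20.35
tool_pos: [555.9, -141.1, 53.8]
orientation: [1.0, 0.023, -0.003, -0.001]
force: [-0.9, 0.1, -0.4]
finger_gap: 0.004
gripper_force: 0.0
```

```bash
python3 -c "
from h import *
s,T=tool();print(s['tool_pos'],s['finger_gap'],s['force'],T[:,1])"
```

```text
[ 555.93909029 -141.06872689   53.83711046] 0.003852591230325639 [-0.87853216  0.09232148 -0.37710164] [ 0.04554809 -0.99896063 -0.00174166]
```

Call:
play_rows(
  slide=[
    [0,0,-0.003],
    [0,0.006,-0.003],
    [0,0.011,-0.003],
    [0,0.016,-0.003],
    [0,0.022,-0.003],
    [0,0.028,-0.003],
    [0,0.034,-0.003],
    [0,0.04,-0.003],
    [0,0.045,-0.003],
    [0,0.05,-0.003],
  ],
  rotation=[
    [0,0,0],
    [0,0,0],
    [0,0,0],
    [0,0,0],
    [0,0,0],
    [0,0,0],
    [0,0,0],
    [0,0,0],
    [0,0,0],
    [0,0,0],
  ],
)

```text
clock: 21.6
tool_pos: [559.3, -190.8, 58.0]
orientation: [1.0, 0.023, -0.002, -0.001]
force: [0.5, 3.5, 4.0]
finger_gap: 0.0
gripper_force: 2.4
```

Call:
play_rows(
  slide=[
    [0,0.004,0],
    [0,0.008,0],
    [0,0.012,0],
    [0,0.016,0],
    [0,0.02,0],
    [0,0.024,0],
    [0,0.028,0],
    [0,0.031,0],
    [0,0.033,0],
    [0,0.034,0],
  ],
  rotation=[
    [0,0,0],
    [0,0,0],
    [0,0,0],
    [0,0,0],
    [0,0,0],
    [0,0,0],
    [0,0,0],
    [0,0,0],
    [0,0,0],
    [0,0,0],
  ],
)

```text
clock: 22.85
tool_pos: [560.7, -224.6, 57.9]
orientation: [1.0, 0.023, -0.002, -0.001]
force: [1.1, 4.4, 4.2]
finger_gap: 0.002
gripper_force: 2.5
```

Call:
play_rows(
  slide=[
    [0,0.002,0],
    [0,0.004,0],
    [0,0.006,0],
    [0,0.0075,0],
    [0,0.009,0],
    [0,0.01,0],
    [0,0.011,0],
    [0,0.012,0],
    [0,0.012,0],
    [0,0.012,0],
  ],
  rotation=[
    [0,0,0],
    [0,0,0],
    [0,0,0],
    [0,0,0],
    [0,0,0],
    [0,0,0],
    [0,0,0],
    [0,0,0],
    [0,0,0],
    [0,0,0],
  ],
)

```text
clock: 24.1
tool_pos: [561.1, -236.7, 57.8]
orientation: [1.0, 0.023, -0.002, -0.001]
force: [2.7, 2.9, 1.9]
finger_gap: 0.006
gripper_force: 1.9
```

Call:
play_rows(
  slide=[
    [0,0.0005,0],
    [0,0.001,0],
    [0,0.0015,0],
    [0,0.002,0],
    [0,0.0025,0],
    [0,0.003,0],
    [0,0.0035,0],
    [0,0.004,0],
    [0,0.004,0],
    [0,0.004,0],
  ],
  rotation=[
    [0,0,0],
    [0,0,0],
    [0,0,0],
    [0,0,0],
    [0,0,0],
    [0,0,0],
    [0,0,0],
    [0,0,0],
    [0,0,0],
    [0,0,0],
  ],
)

```text
clock: 25.35
tool_pos: [561.2, -239.6, 57.8]
orientation: [1.0, 0.023, -0.002, -0.001]
force: [1.1, 6.1, 4.2]
finger_gap: 0.004
gripper_force: 3.2
```

Call:
play_rows(
  slide=[
    [0,0.0005,0],
    [0,0.001,0],
    [0,0.0015,0],
    [0,0.002,0],
    [0,0.0025,0],
    [0,0.003,0],
    [0,0.003,0],
    [0,0.003,0],
    [0,0.003,0],
    [0,0.003,0],
  ],
  rotation=[
    [0,0,0],
    [0,0,0],
    [0,0,0],
    [0,0,0],
    [0,0,0],
    [0,0,0],
    [0,0,0],
    [0,0,0],
    [0,0,0],
    [0,0,0],
  ],
)

```text
clock: 26.6
tool_pos: [561.4, -241.7, 57.8]
orientation: [1.0, 0.024, -0.002, -0.002]
force: [0.3, 7.8, 5.7]
finger_gap: 0.006
gripper_force: 4.1
```

Call:
play_rows(
  slide=[
    [0,0.0005,0],
    [0,0.001,0],
    [0,0.0015,0],
    [0,0.002,0],
    [0,0.002,0],
    [0,0.002,0],
    [0,0.002,0],
    [0,0.002,0],
    [0,0.002,0],
    [0,0.002,0],
  ],
  rotation=[
    [0,0,0],
    [0,0,0],
    [0,0,0],
    [0,0,0],
    [0,0,0],
    [0,0,0],
    [0,0,0],
    [0,0,0],
    [0,0,0],
    [0,0,0],
  ],
)

```text
clock: 27.85
tool_pos: [561.4, -241.8, 57.8]
orientation: [1.0, 0.024, -0.003, -0.003]
force: [-1.2, 11.5, 7.9]
finger_gap: 0.009
gripper_force: 6.3
```

Call:
play_rows(
  slide=[
    [0,0.001,0],
    [0,0.002,0],
    [0,0.003,0],
    [0,0.004,0],
    [0,0.004,0],
    [0,0.004,0],
    [0,0.004,0],
    [0,0.004,0],
    [0,0.004,0],
    [0,0.004,0],
  ],
  rotation=[
    [0,0,0],
    [0,0,0],
    [0,0,0],
    [0,0,0],
    [0,0,0],
    [0,0,0],
    [0,0,0],
    [0,0,0],
    [0,0,0],
    [0,0,0],
  ],
)

```text
clock: 29.1
tool_pos: [561.4, -241.9, 57.8]
orientation: [1.0, 0.025, -0.003, -0.005]
force: [-3.7, 20.0, 12.7]
finger_gap: 0.005
gripper_force: 10.7
```

Call:
play_rows(
  slide=[
    [0,-0.004,0],
    [0,-0.01,0],
    [0,-0.022,0],
    [0,-0.03,-0.005],
    [0,-0.03,-0.025],
    [0,-0.03,-0.05],
    [-0.005,-0.025,-0.08],
    [-0.015,-0.01,-0.11],
    [-0.025,0,-0.13],
    [-0.03,0.005,-0.14],
  ],
  rotation=[
    [0,0,0],
    [0,0,0],
    [0,0,0],
    [0,0,0],
    [0,0,0],
    [0,0,0],
    [0,0,0],
    [0,0,0],
    [0,0,0],
    [0,0,0],
  ],
)

```text
clock: 30.35
tool_pos: [532.2, -257.4, 199.6]
orientation: [1.0, 0.022, -0.001, -0.0]
force: [-0.2, -0.0, 0.7]
finger_gap: 0.005
gripper_force: 0.0
```

```bash
python3 -c "
from h import *
import pickle
s=ctrl.sense();print(s['tool_pos'],s['force'])
c=cams.camera_params('wrist');pickle.dump(c,open('w6.pkl','wb'));im=cams.read_camera('wrist');cv2.imwrite('pics/w6.png',cv2.resize(im,None,fx=1.5,fy=1.5))"
```

```text
[ 532.15543014 -257.39400924  199.60619141] [-0.22709627 -0.02473843  0.73992881]
```

View pics/w6.png

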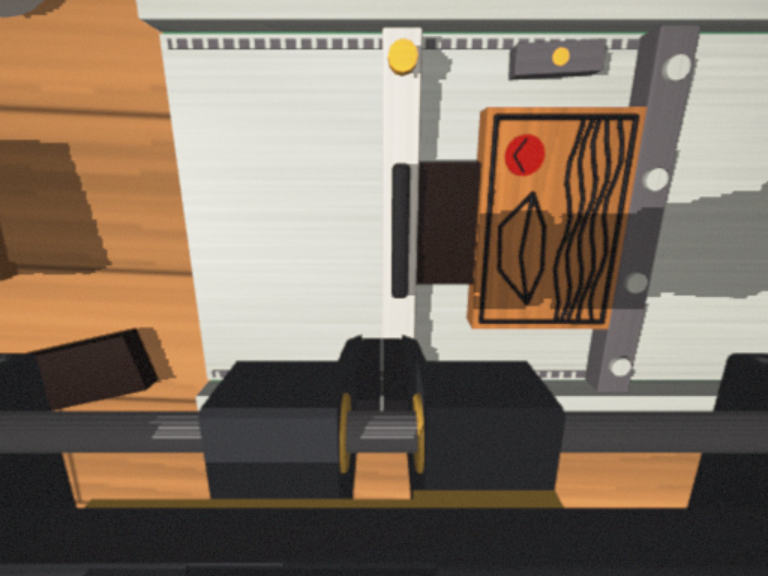

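Bar, piece, block and fixed bar are closed up. The piece middle (row ~222) is about on the block's middle (row ~217), the quoin has not moved, and the arm is clear.

```bash
python3 -c "
from bench import ctrl
print(ctrl.hand_in())"
```

```text
the job is handed in; nothing more can be done
None
```

I laid the dark furniture piece flat between the block and the lock-up bar, pushed the bar up until everything met a firm stop, and handed the job in at about 30 s; no verdict came back, but the last picture shows no gaps and the other pieces and the quoin in place.

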